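# Load the round-hole plate into the dough press

### The job

Take the single top plate from the stack of plates with two round holes and lay it gently, flat and fully seated between the stops of the press's pulled-out tray. Then slide the tray fully home into the press and let go. Leave the other plates in their stacks and do not disturb the rest of the bench.

Things in the scene. Friction and masses are not known exactly. Their poses are not given: they have to be found in the camera images.
- round_3: white plastic plate 116 x 64 x 12 mm, 120 g nominal; origin: centre of its underside, x along its length, z up. Pierced by two large round holes (38 mm, side by side along its length). TOP plate of the round-hole stack of three, its underside 36 mm above the table: the one to load. Plates are a little askew in the stack.
- round_2: white plastic plate 116 x 64 x 12 mm, 120 g nominal; origin: centre of its underside, x along its length, z up. Pierced by two large round holes (38 mm, side by side along its length). Middle plate of that stack; stays.
- round_1: white plastic plate 116 x 64 x 12 mm, 120 g nominal; origin: centre of its underside, x along its length, z up. Pierced by two large round holes (38 mm, side by side along its length). Bottom plate of that stack, on a fixed 12 mm high wooden rest (150 x 90 mm); stays.
- slot_3: white plastic plate 116 x 64 x 12 mm, 120 g nominal; origin: centre of its underside, x along its length, z up. Pierced by four narrow slots across it (12 x 38 mm); same outline as the round-hole plates. Top plate of the other stack of three; stays.
- slot_2: white plastic plate 116 x 64 x 12 mm, 120 g nominal; origin: centre of its underside, x along its length, z up. Pierced by four narrow slots across it (12 x 38 mm); same outline as the round-hole plates. Middle plate of the slot stack; stays.
- slot_1: white plastic plate 116 x 64 x 12 mm, 120 g nominal; origin: centre of its underside, x along its length, z up. Pierced by four narrow slots across it (12 x 38 mm); same outline as the round-hole plates. Bottom plate of the slot stack, on its own fixed 12 mm wooden rest; stays.
- press: grey bench dough press, fixed; origin on the table under the middle of its head, z up. The tray slides along its y: out to -y, home to +y. The head (158 mm along x, 128 mm along y, 145 mm high, hand wheel on it up to 191 mm) stands over |y| < 64 mm; the opening below its pad is 51 mm high above the tray's seat.
- tray (a joint): how far the dark steel tray is pulled out, m: 0 fully home, 0.19 fully out (end stop); about 2 N of friction, it stays where it is left.
- tray_seat (a point): centre of the tray's flat seat (90 mm wide along x), 22 mm above the table; moves with the tray, axes as the press's. The plate lies here, its length along the seat's y, either way round. Stops 8 mm high: one at each end (faces 122 mm apart along y), four at the long sides' corners (faces 70 mm apart along x, at |y| 44 to 60 mm; sides open between them for fingers).
- tray_handle (a point): centre of the top face of the tray's upright black handle block, 63 mm above the table, 125 mm from the seat centre towards -y of the press; the block is 50 mm along the press's x, 14 mm along y and 50 mm high.
- spray: bystander: clear bottle, 48 mm diameter, 130 mm high; origin at its foot.
- cutter: bystander: round steel cutter ring, 68 mm diameter, 35 mm high; origin at its foot.
- brush: bystander: pastry brush, about 200 mm long, lying on the table; x along it.
- bowl: bystander: steel bowl, 100 mm diameter, 45 mm high; origin at its foot.
- palette: bystander: spatula, about 250 mm long, lying on the table; x along it.
- jar: bystander: closed glass jar, 60 mm diameter, 80 mm high; origin at its foot.
Things that resemble listed ones, but are neither listed nor needed, are in the scene too. What is shaped like the round_3 but purple or turquoise is not meant.

How it is judged:
On the way, in this order (a step that is already met when the one before it is completed fails the run):
1. the top round-hole plate lies flat and let go between the stops of the tray, while the tray is still pulled out (x of round_3 in the frame of tray_seat between -0.006 and 0.006 m and y of round_3 in the frame of tray_seat between -0.006 and 0.006 m and z of round_3 in the frame of tray_seat between -0.004 and 0.004 m and angle between round_3's own z axis and vertical below 0.05 rad and angle between the x axis of round_3 and the y axis of tray_seat, either way round below 0.12 rad and contact force between round_3 and the fingers below 0.1 N and value of joint tray above 0.1 m), for 0.2 s.
2. the tray is fully home with the plate in it (x of round_3 in the frame of tray_seat between -0.006 and 0.006 m and y of round_3 in the frame of tray_seat between -0.006 and 0.006 m and z of round_3 in the frame of tray_seat between -0.004 and 0.004 m and angle between round_3's own z axis and vertical below 0.05 rad and angle between the x axis of round_3 and the y axis of tray_seat, either way round below 0.12 rad and contact force between round_3 and the fingers below 0.1 N and value of joint tray below 0.006 m), for 0.2 s.
At the end, for the whole second after the job is handed in: The top round-hole plate lies at rest in the tray: within 6 mm of the seat centre along x and y, 4 mm in height, tilt under 0.05 rad, length within 0.12 rad of the seat's y; tray home (joint under 6 mm); the five other plates within 15 mm of their starts (all of step 2 and linear speed of round_3 below 0.02 m/s and distance of each of round_1, round_2, slot_1, slot_2, slot_3 from where it was at the start of the episode below 0.015 m); the robot touches nothing.
It fails at once if the plate is let fall into the tray from more than 15 mm (contact force between round_3 and anything else below 0.01 N and z of round_3 in the frame of tray_seat above 0.015 m and horizontal distance between round_3 and tray_seat below 0.08 m).
It fails at once if a bystander is moved by more than 30 mm (distance of any of spray, cutter, brush, bowl, palette, jar from where it was at the start of the episode above 0.03 m).
It also fails if it takes over 45 s, if anything falls off the work surface, if the arm or the gripper's body presses on something with over 40 N, if the wrist force passes 120 N, or if a joint passes its speed limit or range.

### The arm

A 6-joint arm with a two-finger parallel gripper is mounted at the origin on the work surface. World frame = base frame: x ahead of the robot, y to its left, z up, the work surface at z = 0. Lengths are in m, angles in rad, forces in N, time in s.
With the tool pointing down it reaches from about 0.35 to 0.975 m from the base axis. Payload 4.9 kg.
Tool frame: the origin (TCP) lies at the very end of the fingers, on their centre line; the grasp point (between the pads) lies 19 mm behind it; z points along the fingers, y is the line along which they close (so a half turn about z gives the same grasp; the last joint's range is limited). The gripper opens to 85 mm and grips with 20 to 120 N. Pads are 22 mm wide; open, the fingers measure 114 mm over their backs; the gripper's body (76 mm by 85 mm) begins 54 mm behind the grasp point. The pads swing forward as they close: fully open they stand 13 mm farther back than shut.
Start: joints at [1.179, 0.053, 1.613, -0, 1.476, -0.119], TCP at [0.168, 0.602, 0.231] pointing down, gripper open.
Joint ranges: [-3.01, 3.01], [-1.01, 2.22], [0.06, 2.58], [-1.02, 4.17], [0.09, 2.62], [-3.14, 3.14]. Speed limits (rad/s): [2.57, 2.57, 3.14, 3.14, 3.14, 3.14].

### API

Orientations are given as a rotation vector (axis times angle).
In Python, from station import ctrl gives the robot as it stands.
- The arm moves only by the tool jog_arm, never from a script. Its argument "plan" is a list of rows, each a list of 7 numbers: the shift along the tool's x, y, z in units of 0.02 m (1.0 is 0.02 m), then the turn, a rotation vector about the tool's x, y, z in units of 45 degrees (1.0 is 45 degrees), then the opening, from -1 (shut) to 1 (fully open). A call has 1 to 8 rows; each row shifts and turns the commanded pose from where the row before left it, along the tool's axes as they then stand; what a row does not reach is not made up. A row lasts 1/10 s, in which the tool goes at most 50 mm and 8.59 degrees, less where a joint would pass 70% of its speed; a pose out of reach is approached as far as the arm can. A call with a number of a shift or a turn outside -1 to 1 is refused whole. A call with a gripper value outside its range is refused whole. The fingers move at their own pace and stop on an object; "grip_force" is the grip in N (left out, the last holds). Time passes only in rows, so rows that do not move let the fingers close. It gives the time, the measured TCP pose, the force, the opening and the grip force at its end, in the units of the state.
- ctrl.get_obs(): the state, without advancing time (a new reading comes with each control period).
- ctrl.get_image(name): name is "scene" or "top" or "wrist"; returns (picture, depth): 420x560x3 uint8, red, green, blue; 420x560 float32, m along the optical axis (not along the pixel's ray), 0 where there is no reading.
- ctrl.camera_info(name): a dict with "camera_matrix" (3x3 intrinsics, pixels), "k1" (the pictures are not rectified: a ray, as slopes to the right and down, at radius r is drawn at 1 + k1 r^2 times it, then the intrinsics apply), "rvec" (rotation vector, rad) and "tvec" (3), from world to camera coordinates, as OpenCV has them; the wrist camera has in their place "T_tool_cam" (4x4, takes a point from camera to tool coordinates, whose origin is the TCP and whose axes are the flange's). Camera axes: x right, y down, z forward; pixel columns grow to the right and rows downward; lengths in m; the calibration is good to about 2 mm. A picture is of the moment at which its call begins: read the wrist's pose just before it. camera_info takes no time and is no camera call.
- ctrl.finish_job(): hands the job in; it is judged then, once.
The state is a dict: "t": time; "q": joint angles; "dq": joint speeds; "effort": joint torques, N m; "tool_pos": TCP position; "tool_rot": TCP orientation; "contact_force": force on the tool from outside, world axes, zero at the start; "wrist_torque": the same for the moment, N m; "opening": finger opening in m; "grip_force": force on a finger pad.
Only numpy, scipy, OpenCV 4.12 (cv2) and the standard library are available. Lean on these libraries where they do the work, as an engineer would, in place of code of your own. Each camera call takes 0.05 s, during which the arm holds its last target. There are 200 camera calls.

## Working session

There is one attempt and no reset: what is moved stays moved. The work goes in short steps, Python scripts to look and compute and a tool call to move; the robot and the scene stay as the last step left them, time stands still between calls to the robot, and variables do not carry over. Pictures are saved under pics/ and viewed, at most 10 in all, crops included, and the job is handed in when it is done.

Besides the shell and the picture viewer there is one more tool, called in YAML: its name, and indented under it one key for each argument. jog_arm: Moves the arm, as the interface text tells. Shifts and turns lie within -1 to 1; 1 stands for 0.02 m of shift or 45 degrees of turn. Its arguments: {"type":"object","properties":{"plan":{"type":"array"},"grip_force":{"type":"number"}},"required":["plan"]}

```bash
mkdir -p pics; ls; cat > h.py <<'E'
import numpy as np, cv2
from scipy.spatial.transform import Rotation as R
from station import ctrl
def cam(name, obs=None):
    c=ctrl.camera_info(name); K=np.array(c["camera_matrix"],float)
    if "T_tool_cam" in c:
        o=obs; T=np.eye(4); T[:3,:3]=R.from_rotvec(o["tool_rot"]).as_matrix(); T[:3,3]=o["tool_pos"]
        W=T@np.array(c["T_tool_cam"])
    else:
        T=np.eye(4); T[:3,:3]=R.from_rotvec(np.ravel(c["rvec"])).as_matrix(); T[:3,3]=np.ravel(c["tvec"]); W=np.linalg.inv(T)
    return K,c["k1"],W
def rays(cm,uv):
    K,k1,W=cm; uv=np.atleast_2d(np.array(uv,float))
    n=cv2.undistortPoints(uv[:,None],K,np.array([k1,0,0,0.]))[:,0]
    return W[:3,3],np.c_[n,np.ones(len(n))]@W[:3,:3].T
def at_z(cm,uv,z):
    o,d=rays(cm,uv); return o+d*((z-o[2])/d[:,2])[:,None]
def at_depth(cm,uv,dep):
    o,d=rays(cm,uv); u=np.atleast_2d(uv).astype(int)
    return o+d*dep[u[:,1],u[:,0]][:,None]
def tri(c1,p1,c2,p2):
    o1,d1=rays(c1,p1);o2,d2=rays(c2,p2);out=[]
    for a,b in zip(d1,d2):
        s=np.linalg.lstsq(np.c_[a,-b],o2-o1,rcond=None)[0]
        out.append(np.r_[(o1+a*s[0]+o2+b*s[1])/2,np.linalg.norm(o1+a*s[0]-o2-b*s[1])])
    return np.array(out)
def snap(name,f):
    o=ctrl.get_obs(); im,d=ctrl.get_image(name); cv2.imwrite(f"pics/{f}.png",im[:,:,::-1]); np.savez(f"pics/{f}.npz",d=d,p=o["tool_pos"],r=o["tool_rot"]); return o,im,d
def load(f):
    z=np.load(f"pics/{f}.npz"); return {"tool_pos":z["p"],"tool_rot":z["r"]},z["d"]
E
python3 - <<'E'
from h import *
for n in ("top","scene"):
    snap(n,n)
print(ctrl.camera_info("wrist"),{k:np.round(v,3) for k,v in ctrl.get_obs().items()})
E
```

```text
pics
{'camera_matrix': array([[363.90711005,   0.        , 274.54001721],
       [  0.        , 363.90711005, 218.49945197],
       [  0.        ,   0.        ,   1.        ]]), 'k1': -0.040049404403960265, 'T_tool_cam': array([[-6.41766050e-04, -9.46629850e-01, -3.22322067e-01,
         8.24075240e-02],
       [ 9.99999787e-01, -5.69797175e-04, -3.17629198e-04,
        -2.20738129e-04],
       [ 1.17019077e-04, -3.22322202e-01,  9.46630015e-01,
        -1.41695732e-01],
       [ 0.00000000e+00,  0.00000000e+00,  0.00000000e+00,
         1.00000000e+00]])} {'t': np.float64(0.1), 'q': array([ 1.179,  0.053,  1.614,  0.   ,  1.476, -0.119]), 'dq': array([ 0.001, -0.002, -0.001, -0.   ,  0.002,  0.001]), 'effort': array([ 0.0000e+00, -3.9490e+01, -3.7136e+01, -0.0000e+00,  4.0000e-03,
       -0.0000e+00]), 'tool_pos': array([0.168, 0.601, 0.23 ]), 'tool_rot': array([-4.270e-01, -3.112e+00,  3.000e-03]), 'contact_force': array([ 0.683, -0.058, -0.228]), 'wrist_torque': array([-0.024,  0.037, -0.012]), 'grip_force': np.float64(0.0), 'opening': np.float64(0.085)}
```

View pics/top.png

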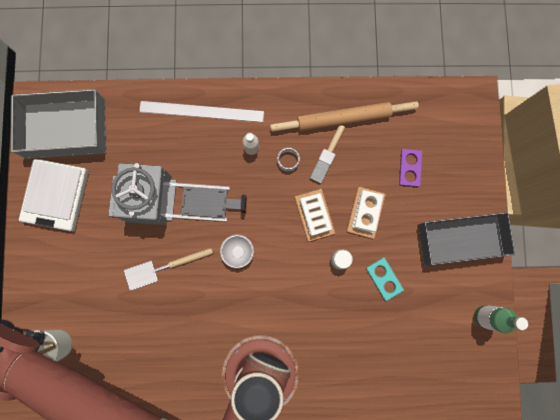

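View pics/scene.png

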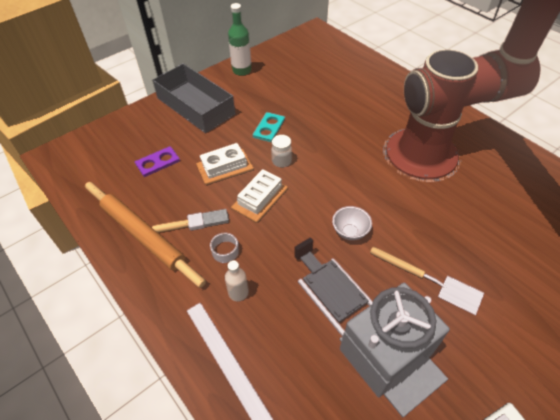

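Top view candidates for the target: white two-hole stack (367,212), which I choose; white slot stack (316,215); purple (411,168); turquoise (385,279). The tray seat is at (205,202), the handle at (240,204) and the press head at (137,193). Next, one close crop to check the choice.

```bash
python3 - <<'E'
from h import *
t=cv2.imread("pics/top.png"); s=cv2.imread("pics/scene.png")
f=lambda im,x,y,w,h,k:cv2.resize(im[y:y+h,x:x+w],None,fx=k,fy=k,interpolation=cv2.INTER_CUBIC)
a=f(t,335,180,60,65,5); b=f(t,160,175,100,65,5)   # 300x325, 500x325
c=f(s,190,135,70,50,5); d=f(s,285,230,90,50,5)    # 350x250, 450x250
cv2.imwrite("pics/crop.png",np.vstack([np.hstack([a,b]),np.hstack([c,d])]))
ct=cam("top");_,D=load("top")
for p in [(367,212),(205,202),(240,204),(137,193),(362,228),(245,230)]: print(p,at_depth(ct,p,D).round(3))
E
```

```text
(367, 212) [[ 0.486 -0.339  0.044]]
(205, 202) [[0.527 0.161 0.026]]
(240, 204) [[0.52  0.053 0.021]]
(137, 193) [[0.532 0.331 0.183]]
(362, 228) [[ 0.437 -0.321  0.048]]
(245, 230) [[0.44  0.039 0.003]]
```

View pics/crop.png

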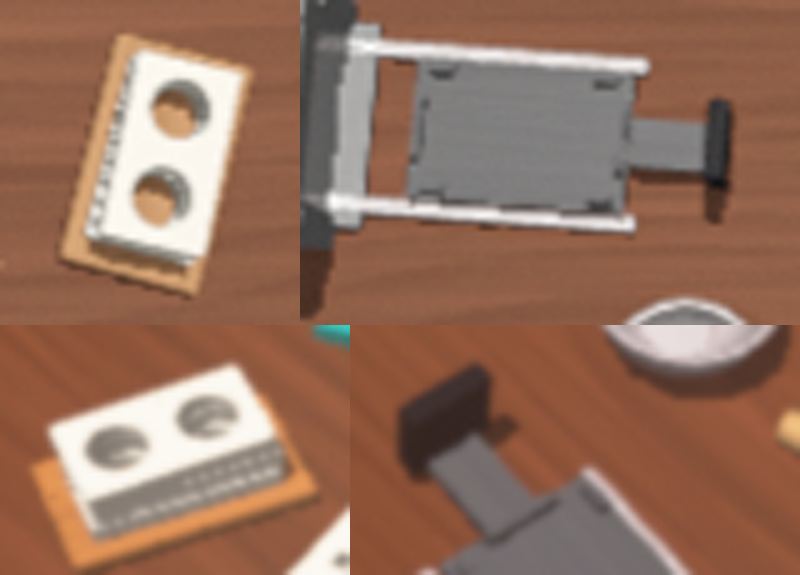

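The crop confirms a stack of three white two-hole plates. I'm setting off towards it.

jog_arm:
  plan:
    - [-1,-1,0,0,0,0,1]
    - [-1,-1,0,0,0,0,1]
    - [-1,-1,0,0,0,0,1]
    - [-1,-1,0,0,0,0,1]
    - [-1,-1,0,0,0,0,1]
    - [-1,-1,0,0,0,0,1]
    - [-1,-1,0,0,0,0,1]
    - [-1,-1,0,0,0,0,1]

```text
t: 0.9
tool_pos: [0.2795, 0.4034, 0.2307]
tool_rot: [-0.427, -3.112, 0.001]
contact_force: [0.5, -0.2, 0.0]
opening: 0.0855
grip_force: 0.0
```

jog_arm:
  plan:
    - [-1,-1,0,0,0,0,1]
    - [-1,-1,0,0,0,0,1]
    - [-1,-1,0,0,0,0,1]
    - [-1,-1,0,0,0,0,1]
    - [-1,-1,0,0,0,0,1]
    - [-1,-1,0,0,0,0,1]
    - [-1,-1,0,0,0,0,1]
    - [-1,-1,0,0,0,0,1]

```text
t: 1.7
tool_pos: [0.3905, 0.2063, 0.2309]
tool_rot: [-0.427, -3.112, 0.0]
contact_force: [0.4, 0.6, -0.2]
opening: 0.0854
grip_force: 0.0
```

jog_arm:
  plan:
    - [-1,-0.4,0,0,0,0,1]
    - [-1,-0.4,0,0,0,0,1]
    - [-1,-0.4,0,0,0,0,1]
    - [-1,-0.4,0,0,0,0,1]
    - [-1,-0.4,0,0,0,0,1]
    - [0,0,0,0,0,0,1]
    - [0,0,0,0,0,0,1]

```text
t: 2.4
tool_pos: [0.4754, 0.142, 0.2307]
tool_rot: [-0.428, -3.111, 0.0]
contact_force: [-0.5, 0.2, -0.9]
opening: 0.0855
grip_force: 0.0
```

```bash
python3 - <<'E'
from h import *
o,im,d=snap("wrist","w1"); print(o["tool_pos"],o["tool_rot"])
E
```

```text
[0.47542884 0.14199193 0.23073053] [-4.28050956e-01 -3.11072350e+00  3.55639351e-05]
```

View pics/w1.png

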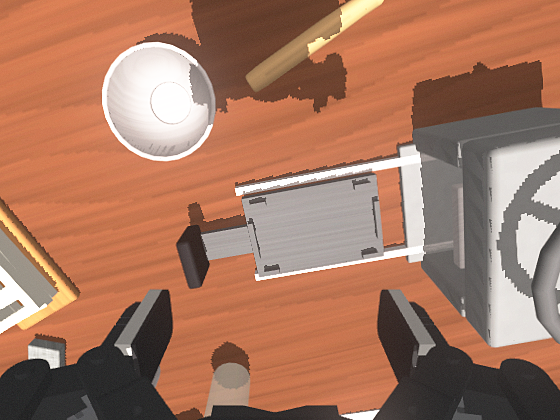

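The wrist view shows the seat centred near (316,226), the handle top near (194,256) and the fingertips at (172,290) and (380,290).

```bash
python3 - <<'E'
from h import *
o,d=load("w1"); c=cam("wrist",o); ct=cam("top")
im=cv2.imread("pics/w1.png")
cv2.imwrite("pics/c2.png",cv2.resize(im[160:300,170:400],None,fx=3.47,fy=3.47,interpolation=cv2.INTER_CUBIC))
print(tri(c,[(316,226),(194,256)],ct,[(204.3,202),(243.5,204)]).round(4))
print(at_depth(c,[(316,226),(250,175),(330,185),(188,250)],d).round(4))
E
```

```text
[[0.5301 0.1677 0.0171 0.0064]
 [0.52   0.0426 0.0365 0.0051]]
[[ 0.5304  0.1705  0.0206]
 [ 0.4651  0.1179 -0.0012]
 [ 0.4919  0.194   0.0215]
 [ 0.5057  0.0493  0.0614]]
```

View pics/c2.png

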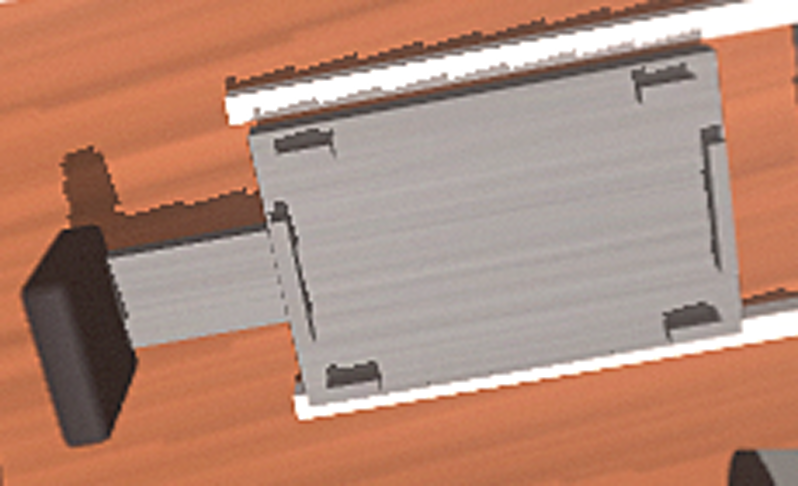

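jog_arm:
  plan:
    - [-0.3,-1,0,0,0,0,1]
    - [-0.3,-1,0,0,0,0,1]
    - [-0.3,-1,0,0,0,0,1]
    - [-0.3,-1,0,0,0,0,1]
    - [-0.3,-1,0,0,0,0,1]
    - [-0.3,-1,0,0,0,0,1]
    - [-0.3,-1,0,0,0,0,1]
    - [-0.3,-1,0,0,0,0,1]

```text
t: 3.25
tool_pos: [0.4784, -0.0248, 0.2313]
tool_rot: [0.425, 3.113, 0.0]
contact_force: [0.1, 0.4, 1.0]
opening: 0.0855
grip_force: 0.0
```

jog_arm:
  plan:
    - [-0.3,-1,0,0,0,0,1]
    - [-0.3,-1,0,0,0,0,1]
    - [-0.3,-1,0,0,0,0,1]
    - [-0.3,-1,0,0,0,0,1]
    - [-0.3,-1,0,0,0,0,1]
    - [-0.3,-1,0,0,0,0,1]
    - [-0.3,-1,0,0,0,0,1]
    - [-0.3,-1,0,0,0,0,1]

```text
t: 4.05
tool_pos: [0.4819, -0.1917, 0.2313]
tool_rot: [0.425, 3.113, 0.0]
contact_force: [0.2, 0.2, 0.4]
opening: 0.0853
grip_force: 0.0
```

jog_arm:
  plan:
    - [-0.3,-1,0,0,0,0,1]
    - [-0.3,-1,0,0,0,0,1]
    - [-0.3,-1,0,0,0,0,1]
    - [-0.3,-1,0.5,0,0,0,1]
    - [-0.3,-1,0.5,0,0,0,1]
    - [-0.3,-1,0.5,0,0,-0.08,1]
    - [-0.3,-1,0,0,0,0,0.7]
    - [0,0,0,0,0,0,0.7]

```text
t: 4.85
tool_pos: [0.4859, -0.3386, 0.2007]
tool_rot: [-0.331, -3.123, -0.001]
contact_force: [0.5, 0.5, 1.0]
opening: 0.0726
grip_force: 0.0
```

```bash
python3 - <<'E'
from h import *
o,im,d=snap("wrist","w2"); print(o["tool_pos"],o["tool_rot"],o["opening"])
# seat from w1 at z .022
q,_=load("w1"); c=cam("wrist",q)
p=np.array([(250,130),(715,48),(742,328),(308,402)])/3.47+[170,160]
P=at_z(c,p,.022)[:,:2]; print(P.round(4),P.mean(0), [np.linalg.norm(P[i]-P[i-1]).round(4) for i in range(4)])
a=(P[1]+P[2]-P[0]-P[3]); print("seat yaw deg",np.degrees(np.arctan2(a[1],a[0])))
h=at_z(c,np.array([(20,290),(45,285),(105,440),(70,445)])/3.47+[170,160],.063); print(h.round(4),h.mean(0))
E
```

```text
[ 0.4859154  -0.33861999  0.20073357] [-3.30736129e-01 -3.12330159e+00 -5.26594237e-04] 0.07259938221118697
[[0.4804 0.1065]
 [0.4929 0.24  ]
 [0.5804 0.232 ]
 [0.5686 0.0977]] [0.53059803 0.1690468 ] [np.float64(0.0887), np.float64(0.1341), np.float64(0.0879), np.float64(0.1348)]
seat yaw deg 84.79951992023543
[[0.496  0.0411 0.063 ]
 [0.4964 0.0481 0.063 ]
 [0.5446 0.0479 0.063 ]
 [0.5435 0.0379 0.063 ]] [0.52013255 0.04374898 0.063     ]
```

View pics/w2.png

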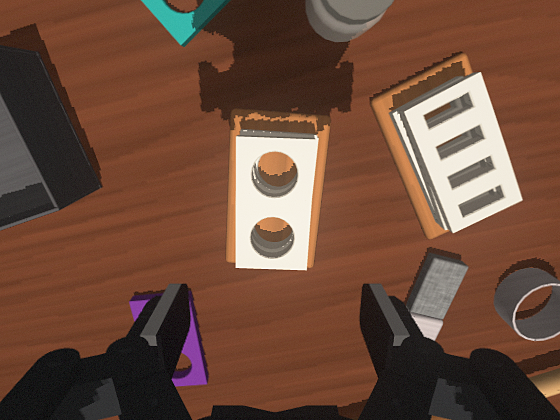

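The target's top face corners are at about (236,137), (316,138), (307,270) and (235,268); its holes are at (275,174) and (272,238).

```bash
python3 - <<'E'
from h import *
o,d=load("w2"); c=cam("wrist",o); ct=cam("top")
p=np.array([(236,137),(316,138),(307,270),(235,268)])
print(tri(c,[(275,174),(272,238)],ct,[(367.4,219),(371,201.6)]).round(4))
print("depth",at_depth(c,[(250,150),(300,205),(245,205),(290,260)],d).round(4))
P=at_z(c,p,.048)[:,:2]; m=P.mean(0)
print(P.round(4),m,[np.linalg.norm(P[i]-P[i-1]).round(4) for i in range(4)])
a=P[0]+P[1]-P[2]-P[3]; print("len yaw",np.degrees(np.arctan2(a[1],a[0])))
M=R.from_rotvec(o["tool_rot"]).as_matrix(); print("tool x yaw",np.degrees(np.arctan2(M[1,0],M[0,0])))
print("shift in tool",M.T@np.r_[m-o["tool_pos"][:2],0])
# robust plate pose: mask by height & colour
im=cv2.imread("pics/w2.png"); v,u=np.mgrid[100:290,200:340]
uv=np.c_[u.ravel(),v.ravel()]; X=at_depth(c,uv,d)
k=(X[:,2]>.0455)&(X[:,2]<.053); 
hull=cv2.convexHull(X[k,:2].astype(np.float32)*1000); print(k.sum(),np.median(X[k,2]),cv2.minAreaRect(hull))
# fingertip positions in tool frame
v,u=np.mgrid[270:310,140:420]; uv=np.c_[u.ravel(),v.ravel()]; X=at_depth(c,uv,d); k=(X[:,2]>.15)&(X[:,2]<.5)
T=(X[k]-o["tool_pos"])@M; print("finger z tool max",np.percentile(T[:,2],[50,95,99,100]), T[T[:,2]>np.percentile(T[:,2],97)][:, :].round(4)[:6])
E
```

```text
[[ 0.4609 -0.3334  0.0727  0.0011]
 [ 0.5155 -0.3482  0.0612  0.0018]]
depth [[ 0.4423 -0.3499  0.0463]
 [ 0.4962 -0.3191  0.0469]
 [ 0.4865 -0.3647  0.0469]
 [ 0.5447 -0.3375  0.0468]]
[[ 0.4297 -0.3582]
 [ 0.4439 -0.2961]
 [ 0.5571 -0.3244]
 [ 0.5415 -0.3872]] [ 0.49304773 -0.34148074] [np.float64(0.1155), np.float64(0.0637), np.float64(0.1167), np.float64(0.0647)]
len yaw 165.73865121780102
tool x yaw 167.91060233183572
shift in tool [-7.57330185e-03 -1.30352404e-03 -6.82798907e-06]
6927 0.04710078158131992 ((493.17041015625, -342.1605224609375), (64.20594024658203, 116.84879302978516), 75.766845703125)
finger z tool max [-0.02004168 -0.01024152 -0.00834532 -0.00723461] [[ 0.0084 -0.037  -0.0083]
 [ 0.0088  0.0361 -0.0091]
 [ 0.0081 -0.0369 -0.0086]
 [ 0.008  -0.0368 -0.0093]
 [ 0.0065 -0.0369 -0.0075]
 [ 0.0067  0.0361 -0.0079]]
```

jog_arm:
  plan:
    - [-0.38,-0.07,1,0,0,0,0.75]
    - [0,0,1,0,0,0.05,0.75]
    - [0,0,1,0,0,0,0.75]
    - [0,0,1,0,0,0,0.75]
    - [0,0,1,0,0,0,0.75]
    - [0,0,1,0,0,0,0.75]
    - [0,0,1,0,0,0,0.75]
    - [0,0,0,0,0,0,0.75]

```text
t: 5.7
tool_pos: [0.4917, -0.3378, 0.0583]
tool_rot: [-0.388, -3.113, -0.006]
contact_force: [-0.1, 0.1, -0.4]
opening: 0.0748
grip_force: 0.0
```

```bash
python3 - <<'E'
from h import *
o,im,d=snap("wrist","w3"); print(o["tool_pos"],o["tool_rot"],o["opening"])
c=cam("wrist",o); M=R.from_rotvec(o["tool_rot"]).as_matrix(); print(np.degrees(np.arctan2(M[1,0],M[0,0])))
print(M.T@(np.r_[.4931,-.3418,.048]-o["tool_pos"]))
E
```

```text
[ 0.49168709 -0.33783911  0.05834096] [-0.3877143  -3.11251566 -0.0061086 ] 0.07479019536596933
165.7994204205164
[-0.00239782 -0.00352675  0.01031663]
```

View pics/w3.png

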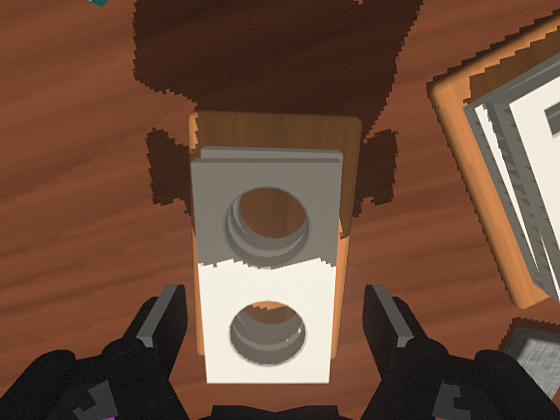

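The fingers sit about 3 mm off centre across the plate (plate midline at column 268, finger midline at 275). I correct that and descend.

jog_arm:
  plan:
    - [-0.12,-0.17,0,0,0,0,0.75]
    - [0,0,0.4,0,0,0,0.75]
    - [0,0,0.4,0,0,0,0.75]
    - [0,0,0.4,0,0,0,0.75]
    - [0,0,0,0,0,0,0.75]
    - [0,0,0,0,0,0,0.75]
  grip_force: 30

```text
t: 6.35
tool_pos: [0.4944, -0.3447, 0.0367]
tool_rot: [-0.391, -3.116, -0.001]
contact_force: [0.1, -0.3, -0.2]
opening: 0.0749
grip_force: 0.0
```

jog_arm:
  plan:
    - [0.08,0.1,0.1,0,0,0,0.75]
    - [0,0,0.06,0,0,0,0.75]
    - [0,0,0,0,0,0,0.75]

```text
t: 6.65
tool_pos: [0.4936, -0.3424, 0.034]
tool_rot: [-0.39, -3.117, -0.0]
contact_force: [-0.1, -0.2, 0.5]
opening: 0.0745
grip_force: 0.0
```

jog_arm:
  plan:
    - [0,0,0,0,0,0,0.4]
    - [0,0,0,0,0,0,0.2]
    - [0,0,0,0,0,0,0.1]
    - [0,0,0,0,0,0,0.1]
    - [0,0,0,0,0,0,0.1]
  grip_force: 30

```text
t: 7.15
tool_pos: [0.494, -0.3428, 0.0345]
tool_rot: [0.39, 3.117, -0.001]
contact_force: [-0.2, -0.2, 2.2]
opening: 0.063
grip_force: 33.9
```

jog_arm:
  plan:
    - [0,0,-0.4,0,0,0,-0.2]
    - [0,0,-0.8,0,0,0,-0.2]
    - [0,0,-1,0,0,0,-0.2]
    - [0,0,-1,0,0,0,-0.2]
    - [0,0,-1,0,0,0,-0.2]
    - [0,0,-1,0,0,0,-0.2]
    - [0,0,-1,0,0,0,-0.2]
    - [0,0,0,0,0,0,-0.2]

```text
t: 7.95
tool_pos: [0.4954, -0.3441, 0.163]
tool_rot: [0.39, 3.111, -0.007]
contact_force: [0.7, -0.1, -0.2]
opening: 0.063
grip_force: 33.5
```

```bash
python3 - <<'E'
from h import *
o,im,d=snap("wrist","w4"); print(o["tool_pos"],o["opening"],o["grip_force"])
E
```

```text
[ 0.49542897 -0.34410986  0.16301304] 0.06297773278424533 33.52737843990326
```

View pics/w4.png

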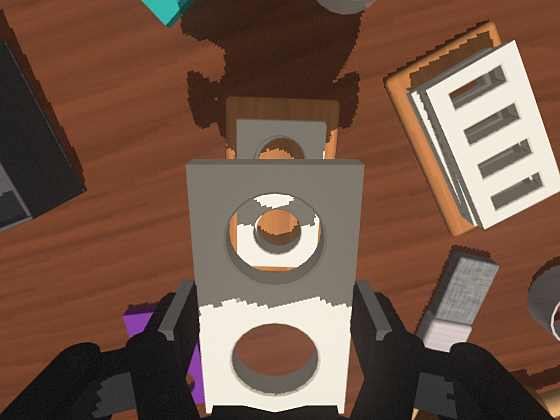

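```bash
cat > pl.py <<'E'
from h import *
def plate(f):
    o,d=load(f); c=cam("wrist",o); M=R.from_rotvec(o["tool_rot"]).as_matrix()
    v,u=np.mgrid[120:300,150:400]; uv=np.c_[u.ravel(),v.ravel()]; X=at_depth(c,uv,d)
    T=(X-o["tool_pos"])@M; k=(T[:,2]>-.025)&(T[:,2]<.005)&(abs(T[:,1])<.034)
    T=T[k]; z=np.median(T[:,2]); T=T[abs(T[:,2]-z)<.002]
    A=np.linalg.lstsq(np.c_[T[:,:2],np.ones(len(T))],T[:,2],rcond=None)[0]
    # side edges at |.| rows for x in [.025,.05]
    L=[];Rr=[]
    xs=np.arange(.02,.056,.003)
    for x in xs:
        y=T[abs(T[:,0]-x)<.0015][:,1]; L.append(y.min());Rr.append(y.max())
    sl=(np.polyfit(xs,L,1)+np.polyfit(xs,Rr,1))/2
    E=[T[abs(T[:,1]-y)<.002][:,0].max() for y in np.arange(-.026,.027,.004)]
    e=np.polyfit(np.arange(-.026,.027,.004),E,1)
    print(f,"z",z,"tilt",A[:2],"midline y(x)",sl,"width",np.mean(Rr)-np.mean(L),"end x(y)",e,"center x",e[1]-.058)
plate("w4")
E
python3 pl.py
```

```text
w4 z -0.012449774035058151 tilt [2.10661677e-04 5.74534097e-05] midline y(x) [-0.000124   -0.00027593] width 0.06425340935451727 end x(y) [-0.00037092  0.05918462] center x 0.001184624365242283
```

The gripper holds one plate, level and centred. Now I carry it to the tray.

jog_arm:
  plan:
    - [0.1,0.5,0,0,0,0,-0.2]
    - [0.2,1,0,0,0,0,-0.2]
    - [0.2,1,0,0,0,0,-0.2]
    - [0.2,1,0,0,0,0,-0.2]
    - [0.2,1,0,0,0,0,-0.2]
    - [0.2,1,0,0,0,0,-0.2]
    - [0.2,1,0,0,0,0,-0.2]
    - [0.2,1,0,0,0,0,-0.2]

```text
t: 8.8
tool_pos: [0.5013, -0.1872, 0.1577]
tool_rot: [-0.389, -3.117, -0.001]
contact_force: [0.6, 0.8, -1.0]
opening: 0.063
grip_force: 33.5
```

jog_arm:
  plan:
    - [0.2,1,0,0,0,0,-0.2]
    - [0.2,1,0,0,0,0,-0.2]
    - [0.2,1,0,0,0,0,-0.2]
    - [0.2,1,0,0,0,0,-0.2]
    - [0.2,1,0,0,0,0,-0.2]
    - [0.2,1,0,0,0,0,-0.2]
    - [0.2,1,0,0,0,0,-0.2]
    - [0.1,0.5,0,0,0,0.1,-0.2]

```text
t: 9.6
tool_pos: [0.5087, -0.0341, 0.1576]
tool_rot: [-0.512, -3.099, -0.001]
contact_force: [-0.2, 0.1, -1.6]
opening: 0.0629
grip_force: 33.5
```

jog_arm:
  plan:
    - [0,0,0,0,0,0.18,-0.2]
    - [0,0,0,0,0,0.18,-0.2]
    - [0,0,0,0,0,0.18,-0.2]
    - [0,0,0,0,0,0.18,-0.2]
    - [0,0,0,0,0,0.18,-0.2]
    - [0,0,0,0,0,0.18,-0.2]
    - [0,0,0,0,0,0.18,-0.2]
    - [0,0,0,0,0,0.18,-0.2]

```text
t: 10.4
tool_pos: [0.5087, -0.0355, 0.1577]
tool_rot: [-2.098, -2.337, 0.0]
contact_force: [-0.3, 0.2, -1.3]
opening: 0.0634
grip_force: 33.5
```

jog_arm:
  plan:
    - [0,0,0,0,0,0.15,-0.2]
    - [0,0,0,0,0,0.1,-0.2]
    - [0,0,0,0,0,0,-0.2]
    - [0,0,0,0,0,0,-0.2]

```text
t: 10.8
tool_pos: [0.5091, -0.0361, 0.1578]
tool_rot: [-2.31, -2.129, 0.0]
contact_force: [-0.1, 0.3, -0.8]
opening: 0.063
grip_force: 33.5
```

```bash
cat > go.py <<'E'
from h import *
import sys
o=ctrl.get_obs(); M=R.from_rotvec(o["tool_rot"]).as_matrix(); t=np.array([float(x) for x in sys.argv[1:4]])
print("t",o["t"],o["tool_pos"],"open",o["opening"],"yaw",np.degrees(np.arctan2(M[1,0],M[0,0])),"z",M[:,2].round(4),"units",(M.T@(t-o["tool_pos"])/.02).round(3))
E
python3 go.py .5306 .169 .163
```

```text
t 10.8 [ 0.50907173 -0.03607274  0.1578477 ] open 0.0630488374032487 yaw 85.3269063698781 z [-4.e-04  1.e-04 -1.e+00] units [10.307  0.237 -0.257]
```

jog_arm:
  plan:
    - [0.5,0.2,0,0,0,0,-0.2]
    - [1,0,0,0,0,0,-0.2]
    - [1,0,0,0,0,0,-0.2]
    - [1,0,0,0,0,0,-0.2]
    - [1,0,0,0,0,0,-0.2]
    - [1,0,0,0,0,0,-0.2]
    - [0.8,0,0,0,0,0,-0.2]
    - [0,0,0,0,0,0,-0.2]

```text
t: 11.6
tool_pos: [0.5241, 0.0904, 0.1581]
tool_rot: [-2.309, -2.129, -0.001]
contact_force: [-0.3, -0.2, -0.7]
opening: 0.0628
grip_force: 33.5
```

jog_arm:
  plan:
    - [0,0,0,0,0,0,-0.2]
    - [0,0,0,0,0,0,-0.2]

```text
t: 11.8
tool_pos: [0.5241, 0.0879, 0.158]
tool_rot: [2.313, 2.126, -0.0]
contact_force: [0.0, 0.2, -1.2]
opening: 0.0632
grip_force: 33.5
```

```bash
python3 - <<'E'
from h import *
o,im,d=snap("wrist","w5")
cv2.imwrite("pics/c5.png",cv2.resize(im[0:230,130:430,::-1],None,fx=2.6,fy=2.6,interpolation=cv2.INTER_CUBIC))
E
python3 go.py .5306 .169 .163; sed -i 's/^plate(.*//' pl.py; python3 -c "
from pl import *
plate('w5')"
```

```text
t 11.85 [0.52413973 0.08773396 0.15805682] open 0.06278807385167084 yaw 85.14301965238009 z [-1.e-04 -2.e-04 -1.e+00] units [ 4.076 -0.022 -0.248]
w5 z -0.012447601096330254 tilt [-0.00013126 -0.0004005 ] midline y(x) [0.00065015 0.00041285] width 0.06425595673185278 end x(y) [-0.00010896  0.05937894] center x 0.0013789368872771865
```

View pics/c5.png

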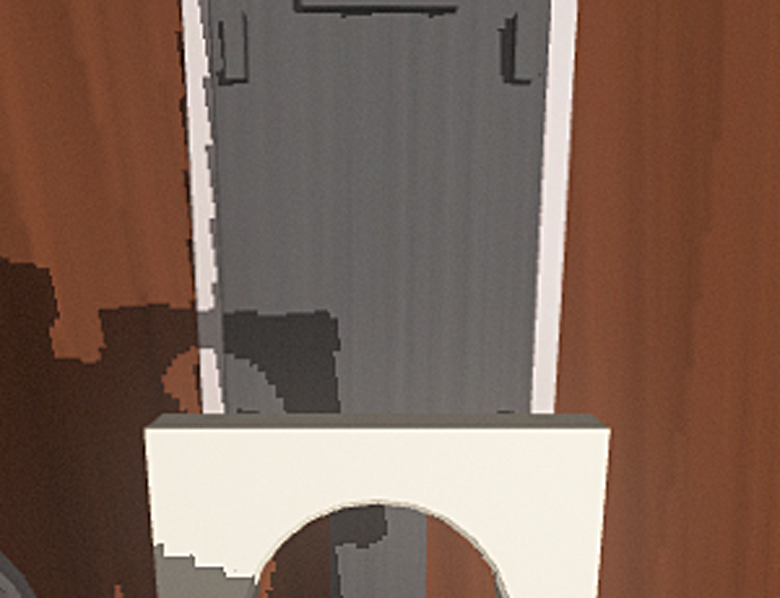

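The far corner stops' inner top edges are at crop columns 247 and 514 (rows 15–80), with their near ends at row ~80. The end stop's face meets the seat at row 12 and its top edge is at ~7. The near stops appear at row ~411.

```bash
python3 - <<'E'
from h import *
o,d=load("w5"); c=cam("wrist",o); M=R.from_rotvec(o["tool_rot"]).as_matrix()
f=lambda p,z:((at_z(c,np.array(p)/2.6+[130,0],z)-o["tool_pos"])@M).round(4)
print("inner L,R (z.030)",f([(246,20),(247,78),(513,20),(515,78)],.030))
print("R floor",f([(501,20),(503,78)],.022))
print("end floor/top",f([(310,12),(375,12),(450,12)],.022),f([(375,7)],.030))
print("far stop near end floor/top",f([(232,84),(520,84)],.022),f([(232,80),(520,80)],.030))
print("near stop far end",f([(248,411),(506,411)],.030))
print("seat edges",f([(215,150),(548,150),(216,300),(538,300)],.022))
uv=np.array([(300,60),(450,60),(350,200),(450,300)])/2.6+[130,0]; print("seat z",at_depth(c,uv,d)[:,2].round(4))
E
```

```text
inner L,R (z.030) [[ 0.1383 -0.0324  0.128 ]
 [ 0.1247 -0.0327  0.128 ]
 [ 0.1383  0.0356  0.128 ]
 [ 0.1247  0.0366  0.128 ]]
R floor [[0.1399 0.0334 0.136 ]
 [0.1259 0.0345 0.136 ]]
end floor/top [[ 0.1418 -0.0166  0.136 ]
 [ 0.1417  0.0004  0.136 ]
 [ 0.1417  0.02    0.136 ]] [[0.1412 0.0004 0.128 ]]
far stop near end floor/top [[ 0.1245 -0.0377  0.136 ]
 [ 0.1245  0.0391  0.136 ]] [[ 0.1243 -0.0366  0.128 ]
 [ 0.1242  0.0379  0.128 ]]
near stop far end [[ 0.0383 -0.0359  0.128 ]
 [ 0.0382  0.0377  0.128 ]]
seat edges [[ 0.1081 -0.0431  0.136 ]
 [ 0.1081  0.0474  0.136 ]
 [ 0.0686 -0.0448  0.136 ]
 [ 0.0685  0.0466  0.136 ]]
seat z [0.0225 0.0205 0.0214 0.0216]
```

jog_arm:
  plan:
    - [0.5,0.05,0,0,0,0,-0.2]
    - [1,0,0,0,0,0,-0.2]
    - [1,0,0,0,0,0,-0.2]
    - [1,0,0.3,0,0,0,-0.2]
    - [0.5,0,0.8,0,0,0,-0.2]
    - [0,0,1,0,0,0,-0.2]
    - [0,0,1,0,0,0,-0.2]
    - [0,0,1,0,0,0,-0.2]

```text
t: 12.65
tool_pos: [0.5313, 0.1677, 0.0741]
tool_rot: [-2.313, -2.125, 0.002]
contact_force: [-1.1, 0.1, -1.4]
opening: 0.0629
grip_force: 33.5
```

jog_arm:
  plan:
    - [0,0,0.5,0,0,0,-0.2]
    - [0,0,0,0,0,0,-0.2]
    - [0,0,0,0,0,0,-0.2]
    - [0,0,0,0,0,0,-0.2]

```text
t: 13.05
tool_pos: [0.5329, 0.1679, 0.0674]
tool_rot: [2.312, 2.125, 0.003]
contact_force: [0.1, 0.2, -1.1]
opening: 0.0632
grip_force: 33.5
```

```bash
python3 go.py .5318 .1674 .0225
```

```text
t 13.05 [0.53291095 0.16789887 0.06741562] open 0.06318455846439695 yaw 85.15939472434688 z [ 2.3e-03  4.0e-04 -1.0e+00] units [-0.031 -0.058  2.246]
```

jog_arm:
  plan:
    - [-0.03,-0.05,0.5,0,0,0.01,-0.2]
    - [0,0,0.6,0,0,0,-0.2]
    - [0,0,0.5,0,0,0,-0.2]
    - [0,0,0.15,0,0,0,-0.2]
    - [0,0,0,0,0,0,-0.2]
    - [0,0,0,0,0,0,-0.2]

```text
t: 13.65
tool_pos: [0.5309, 0.1673, 0.0311]
tool_rot: [-2.321, -2.117, -0.0]
contact_force: [1.0, -0.2, -1.1]
opening: 0.0629
grip_force: 33.5
```

```bash
python3 - <<'E'
from h import *
o,im,d=snap("wrist","w6")
E
python3 go.py .5318 .1674 .0225
```

```text
t 13.7 [0.53122231 0.16735485 0.03147498] open 0.06302285460249639 yaw 84.71881762079009 z [ 7.e-04  2.e-04 -1.e+00] units [0.005 0.028 0.449]
```

jog_arm:
  plan:
    - [0,0.02,0.15,0,0,0,-0.2]
    - [0,0,0.15,0,0,0,-0.2]
    - [0,0,0.13,0,0,0,-0.2]
    - [0,0,0,0,0,0,-0.2]
    - [0,0,0,0,0,0,-0.2]

```text
t: 14.2
tool_pos: [0.5311, 0.1672, 0.0223]
tool_rot: [-2.321, -2.117, 0.0]
contact_force: [0.5, 0.3, -1.7]
opening: 0.0628
grip_force: 33.5
```

jog_arm:
  plan:
    - [0,0,0.05,0,0,0,-0.2]
    - [0,0,0.03,0,0,0,-0.2]
    - [0,0,0,0,0,0,-0.2]

```text
t: 14.5
tool_pos: [0.5312, 0.1672, 0.0208]
tool_rot: [-2.321, -2.117, 0.0]
contact_force: [0.0, 0.0, -1.9]
opening: 0.0629
grip_force: 33.5
```

jog_arm:
  plan:
    - [0,0,0.04,0,0,0,-0.2]
    - [0,0,0.03,0,0,0,-0.2]
    - [0,0,0,0,0,0,-0.2]

```text
t: 14.8
tool_pos: [0.5314, 0.1673, 0.0205]
tool_rot: [-2.321, -2.117, 0.001]
contact_force: [-2.9, 0.3, 5.6]
opening: 0.0628
grip_force: 34.2
```

Contact comes at seat height with 5.6 N, so I release.

jog_arm:
  plan:
    - [0,0,-0.03,0,0,0,0.5]
    - [0,0,0,0,0,0,0.6]
    - [0,0,0,0,0,0,0.75]
    - [0,0,0,0,0,0,0.75]
    - [0,0,0,0,0,0,0.75]
    - [0,0,0,0,0,0,0.75]

```text
t: 15.4
tool_pos: [0.5312, 0.1672, 0.02]
tool_rot: [-2.321, -2.117, 0.0]
contact_force: [-0.2, -0.5, 1.0]
opening: 0.0749
grip_force: 0.0
```

jog_arm:
  plan:
    - [0,0,-0.3,0,0,0,0.75]
    - [0,0,-0.6,0,0,0,0.75]
    - [0,0,-1,0,0,0,0.75]
    - [0,0,-1,0,0,0,0.75]
    - [0,0,-1,0,0,0,0.75]
    - [-1,0,-1,0,0,0,0.75]
    - [-1,0,-1,0,0,0,0.75]
    - [-1,0,-1,0,0,0,0.75]

```text
t: 16.2
tool_pos: [0.5258, 0.107, 0.1603]
tool_rot: [2.32, 2.117, 0.002]
contact_force: [-0.2, -0.1, 1.1]
opening: 0.0749
grip_force: 0.0
```

jog_arm:
  plan:
    - [-1,0,0,0,0,0,0.2]
    - [-1,0,0,0,0,0,-1]
    - [0,0,0,0,0,0,-1]
    - [0,0,0,0,0,0,-1]

```text
t: 16.6
tool_pos: [0.5222, 0.0677, 0.159]
tool_rot: [2.322, 2.115, 0.002]
contact_force: [0.3, 0.6, 0.1]
opening: 0.0163
grip_force: 0.0
```

```bash
python3 - <<'E'
from h import *
o,im,d=snap("wrist","w7"); c=cam("wrist",o); print(o["tool_pos"],o["opening"])
v,u=np.mgrid[0:419,60:500]; uv=np.c_[u.ravel(),v.ravel()]; X=at_depth(c,uv,d)
k=(X[:,2]>.030)&(X[:,2]<.037)&(im[v.ravel(),u.ravel()].min(1)>60)&(np.hypot(X[:,0]-.531,X[:,1]-.168)<.09)
print(k.sum(),np.median(X[k,2]),cv2.minAreaRect(X[k,:2].astype(np.float32)*1000))
A=np.linalg.lstsq(np.c_[X[k,:2],np.ones(k.sum())],X[k,2],rcond=None)[0]; print("tilt",A[:2])
E
```

```text
[0.52224767 0.06770836 0.15896424] 0.016260727942392444
9364 0.03300796461965444 ((531.6722412109375, 156.70553588867188), (107.11177062988281, 78.97647094726562), 84.51145935058594)
tilt [0.00045576 0.00099546]
```

View pics/w7.png

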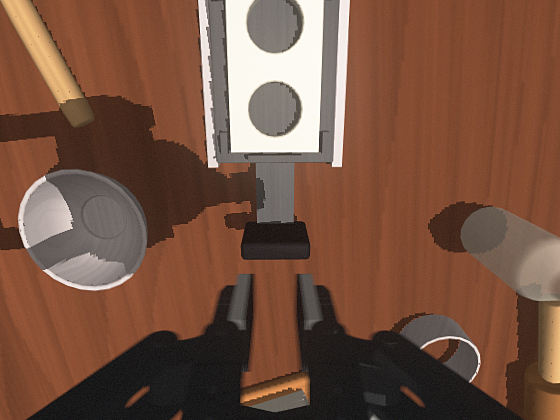

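The plate is seated between the stops: hole centres at (275,22) and (275,108), near end at row 153, tilt about 0.001 rad. The handle is at (276,240). I turn the tool half round so the camera stays clear of the press head, then push.

jog_arm:
  plan:
    - [-1,0,0,0,0,-0.1,-1]
    - [-1,0,0,0,0,-0.18,-1]
    - [-0.8,0,0,0,0,-0.18,-1]
    - [0,0,0,0,0,-0.18,-1]
    - [0,0,0,0,0,-0.18,-1]
    - [0,0,0,0,0,-0.18,-1]
    - [0,0,0,0,0,-0.18,-1]
    - [0,0,0,0,0,-0.18,-1]

```text
t: 17.45
tool_pos: [0.522, 0.0129, 0.1581]
tool_rot: [-0.91, -3.007, -0.0]
contact_force: [-0.9, 0.9, 0.9]
opening: 0.0001
grip_force: 0.0
```

jog_arm:
  plan:
    - [0,0,0,0,0,-0.18,-1]
    - [0,0,0,0,0,-0.18,-1]
    - [0,0,0,0,0,-0.18,-1]
    - [0,0,0,0,0,-0.18,-1]
    - [0,0,0,0,0,-0.18,-1]
    - [0,0,0,0,0,-0.18,-1]
    - [0,0,0,0,0,-0.18,-1]
    - [0,0,0,0,0,-0.18,-1]

```text
t: 18.25
tool_pos: [0.5221, 0.0129, 0.1582]
tool_rot: [0.843, -3.026, -0.001]
contact_force: [0.6, -0.5, -0.5]
opening: 0.0002
grip_force: 0.0
```

jog_arm:
  plan:
    - [0,0,0,0,0,-0.18,-1]
    - [0,0,0,0,0,-0.18,-1]
    - [0,0,0,0,0,-0.18,-1]
    - [0,0,0,0,0,-0.18,-1]
    - [0,0,0,0,0,-0.18,-1]
    - [0,0,0,0,0,-0.18,-1]
    - [0,0,0,0,0,0,-1]
    - [0,0,0,0,0,0,-1]

```text
t: 19.05
tool_pos: [0.522, 0.0125, 0.1581]
tool_rot: [-2.003, 2.42, 0.0]
contact_force: [-0.8, -0.8, 0.6]
opening: -0.0001
grip_force: 0.0
```

```bash
python3 go.py .517 .007 .035; python3 -c "
from h import *
print(ctrl.get_obs()['q'],ctrl.get_obs()['opening'])"
```

```text
t 19.05 [0.52202991 0.01254403 0.158121  ] open -0.00014971288125230098 yaw -100.79068172176154 z [-1.e-04  2.e-04 -1.e+00] units [0.32  0.195 6.156]
[-1.18632145e-01 -1.38578078e-01  1.92276579e+00  1.47291713e-04
  1.35748585e+00 -3.07192307e+00] -0.00014971288125230098
```

jog_arm:
  plan:
    - [0.32,0.2,0.5,0,0,0,-1]
    - [0,0,1,0,0,0,-1]
    - [0,0,1,0,0,0,-1]
    - [0,0,1,0,0,0,-1]
    - [0,0,1,0,0,0,-1]
    - [0,0,1,0,0,0,-1]
    - [0,0,0.6,0,0,0,-1]
    - [0,0,0,0,0,0,-1]

```text
t: 19.85
tool_pos: [0.5146, 0.0064, 0.0336]
tool_rot: [2.002, -2.417, -0.006]
contact_force: [-0.3, 0.3, -0.4]
opening: -0.0004
grip_force: 0.0
```

jog_arm:
  plan:
    - [-0.25,0.02,0,0,0,0,-1]
    - [-0.25,0.02,0,0,0,0,-1]
    - [-0.25,0.02,0,0,0,0,-1]
    - [-0.25,0.02,0,0,0,0,-1]
    - [-0.25,0.03,0,0,0,0,-1]
    - [-0.25,0.03,0,0,0,0,-1]
    - [-0.3,0.03,0,0,0,0,-1]
    - [-0.3,0.03,0,0,0,0,-1]

```text
t: 20.65
tool_pos: [0.5211, 0.0487, 0.0364]
tool_rot: [-2.005, 2.418, -0.001]
contact_force: [0.5, -2.6, 1.7]
opening: -0.0
grip_force: 1.4
```

jog_arm:
  plan:
    - [-0.35,0.035,0,0,0,0,-1]
    - [-0.4,0.04,0,0,0,0,-1]
    - [-0.4,0.04,0,0,0,0,-1]
    - [-0.4,0.04,0,0,0,0,-1]
    - [-0.4,0.04,0,0,0,0,-1]
    - [-0.4,0.04,0,0,0,0,-1]
    - [-0.4,0.04,0,0,0,0,-1]
    - [-0.4,0.04,0,0,0,0,-1]

```text
t: 21.45
tool_pos: [0.5262, 0.1121, 0.036]
tool_rot: [2.005, -2.418, 0.0]
contact_force: [2.5, -3.4, 0.9]
opening: -0.0002
grip_force: 1.5
```

jog_arm:
  plan:
    - [-0.4,0.04,0,0,0,0,-1]
    - [-0.4,0.04,0,0,0,0,-1]
    - [-0.4,0.04,0,0,0,0,-1]
    - [-0.4,0.04,0,0,0,0,-1]
    - [-0.4,0.04,0,0,0,0,-1]
    - [-0.3,0.03,0,0,0,0,-1]
    - [-0.3,0.03,0,0,0,0,-1]
    - [-0.2,0.02,0,0,0,0,-1]

```text
t: 22.25
tool_pos: [0.5308, 0.168, 0.0359]
tool_rot: [2.005, -2.418, -0.001]
contact_force: [0.7, -2.3, 1.3]
opening: 0.0003
grip_force: 1.2
```

jog_arm:
  plan:
    - [-0.25,0.025,0,0,0,0,-1]
    - [-0.25,0.025,0,0,0,0,-1]
    - [-0.25,0.025,0,0,0,0,-1]
    - [-0.25,0.025,0,0,0,0,-1]
    - [-0.25,0.025,0,0,0,0,-1]
    - [-0.25,0.025,0,0,0,0,-1]
    - [-0.2,0.02,0,0,0,0,-1]
    - [-0.1,0.01,0,0,0,0,-1]

```text
t: 23.05
tool_pos: [0.5339, 0.2019, 0.036]
tool_rot: [2.004, -2.413, 0.005]
contact_force: [-2.1, -14.8, 4.3]
opening: 0.0
grip_force: 7.3
```

jog_arm:
  plan:
    - [-0.1,0.01,0,0,0,0,-1]
    - [-0.1,0.01,0,0,0,0,-1]
    - [-0.1,0.01,0,0,0,0,-1]
    - [-0.1,0.01,0,0,0,0,-1]

```text
t: 23.45
tool_pos: [0.5338, 0.2021, 0.036]
tool_rot: [1.997, -2.401, 0.02]
contact_force: [-6.7, -42.0, 15.3]
opening: -0.0002
grip_force: 21.8
```

Hard stop at y = 0.202. I back off and check where the handle stands.

jog_arm:
  plan:
    - [0.3,-0.03,0,0,0,0,-1]
    - [0.5,0,0,0,0,0,-1]
    - [1,0,0,0,0,0,-1]
    - [1,0,0,0,0,0,-1]
    - [0.5,0,0,0,0,0,-1]
    - [0,0,0,0,0,0,-1]

```text
t: 24.05
tool_pos: [0.5229, 0.1463, 0.0359]
tool_rot: [-2.003, 2.42, 0.001]
contact_force: [-0.0, -0.1, 0.3]
opening: -0.0001
grip_force: 0.0
```

```bash
python3 - <<'E'
from h import *
o,im,d=snap("wrist","w8"); c=cam("wrist",o); ot,it,dt=snap("top","t8"); ct=cam("top")
print(o["tool_pos"],o["contact_force"])
for n,c_,d_,im_ in (("w",c,d,im),("top",ct,dt,it)):
    v,u=np.mgrid[0:420,0:560]; X=at_depth(c_,np.c_[u.ravel(),v.ravel()],d_); dark=im_.reshape(-1,3).max(1)<70
    k=dark&(X[:,2]>.055)&(X[:,2]<.072)&(abs(X[:,0]-.536)<.03)&(X[:,1]>.19)&(X[:,1]<.30)
    print(n,k.sum(),X[k].mean(0) if k.any() else "", np.percentile(X[k],[3,97],axis=0) if k.any() else "")
E
```

```text
[0.52285734 0.14627714 0.0358949 ] [-0.0077869  -0.11240371  0.26885709]
w 0  
top 6 [0.51238914 0.21463518 0.05952943] [[0.51036937 0.21201196 0.05705936]
 [0.51418548 0.21772886 0.06348138]]
```

jog_arm:
  plan:
    - [1,0,-1,0,0,0,-1]
    - [1,0,-1,0,0,0,-1]
    - [0,0,-1,0,0,0,-1]
    - [0,0,-1,0,0,0,-1]
    - [0,0,-1,0,0,0,-1]
    - [0,0,-1,0,0,0,-1]
    - [0,-1,-1,0,0,0,-1]
    - [0,-1,-1,0,0,0,-1]

```text
t: 24.95
tool_pos: [0.5556, 0.101, 0.1971]
tool_rot: [-2.006, 2.416, 0.0]
contact_force: [-0.4, 0.6, 0.1]
opening: -0.0002
grip_force: 0.0
```

jog_arm:
  plan:
    - [0,-1,0,0,0,0,-1]
    - [0,-1,0,0,0,0,-1]
    - [0,-1,0,0,0,0,-1]
    - [0,0,0,0,0,0,-1]
    - [0,0,0,0,0,0,-1]

```text
t: 25.45
tool_pos: [0.6139, 0.0895, 0.1958]
tool_rot: [2.006, -2.417, -0.002]
contact_force: [-0.5, 0.5, -0.1]
opening: 0.0001
grip_force: 0.0
```

```bash
python3 - <<'E'
from h import *
o,im,d=snap("wrist","w9"); c=cam("wrist",o); ot,it,dt=snap("top","t9"); ct=cam("top"); os_,is_,ds=snap("scene","s9"); cs=cam("scene")
print(o["tool_pos"],o["contact_force"])
for n,c_,d_,im_ in (("w",c,d,im),("top",ct,dt,it),("scene",cs,ds,is_)):
    v,u=np.mgrid[0:420,0:560]; uv=np.c_[u.ravel(),v.ravel()]; X=at_depth(c_,uv,d_); 
    k=(X[:,2]>.055)&(X[:,2]<.070)&(abs(X[:,0]-.536)<.035)&(X[:,1]>.19)&(X[:,1]<.28)
    print(n,k.sum(),X[k].mean(0).round(4) if k.any() else "", np.percentile(X[k],[2,98],axis=0).round(4) if k.any() else "", uv[k].mean(0) if k.any() else "")
cv2.imwrite("pics/c9.png",np.hstack([cv2.resize(it[160:240,100:260,::-1],None,fx=2.5,fy=2.5,interpolation=cv2.INTER_CUBIC),cv2.resize(is_[220:380,280:480,::-1],(400,200))]))
E
```

```text
[0.61386769 0.0895207  0.19576005] [-0.49977967  0.53014009 -0.05568096]
w 869 [0.5362 0.2169 0.0607] [[0.5134 0.2108 0.0554]
 [0.5601 0.2261 0.0631]] [386.36018412 323.78135788]
top 38 [0.5226 0.2187 0.0617] [[0.5109 0.2108 0.0561]
 [0.5419 0.2242 0.0679]] [184.57894737 202.07894737]
scene 142 [0.5387 0.2208 0.0616] [[0.5146 0.2128 0.0559]
 [0.5617 0.2278 0.0652]] [350.59859155 297.8028169 ]
```

```bash
python3 - <<'E'
from h import *
u0=np.array([.0872,.9962])
for n,f,yr in (("top","top",(0,.1)),("top","t9",(.19,.28)),("scene","scene",(0,.1)),("scene","s9",(.19,.28))):
    d=load(f)[1]; c=cam(n); v,u=np.mgrid[0:420,0:560]; X=at_depth(c,np.c_[u.ravel(),v.ravel()],d)
    k=(X[:,2]>.055)&(X[:,2]<.070)&(abs(X[:,0]-.53)<.04)&(X[:,1]>yr[0])&(X[:,1]<yr[1])
    print(f,k.sum(),np.percentile(X[k,:2]@u0,[5,50,95]).round(4))
    h=(X[:,2]>.135)&(X[:,2]<.152)&(abs(X[:,0]-.547)<.12)&(abs(X[:,1]-.34)<.12)
    s=X[h,:2]@u0; p=X[h,:2]@np.array([.9962,-.0872]); print("  head",h.sum(),np.percentile(s,[1,99]).round(4),np.percentile(p,[1,99]).round(4))
E
```

```text
top 74 [0.0792 0.0851 0.0919]
  head 1601 [0.324  0.4502] [0.4351 0.5907]
t9 38 [0.2558 0.2642 0.2691]
  head 1594 [0.324  0.4502] [0.435  0.5904]
scene 119 [0.0841 0.0919 0.0968]
  head 3362 [0.3297 0.4547] [0.4412 0.5945]
s9 142 [0.2603 0.2673 0.2726]
  head 3368 [0.3295 0.4547] [0.4408 0.5946]
```

View pics/c9.png

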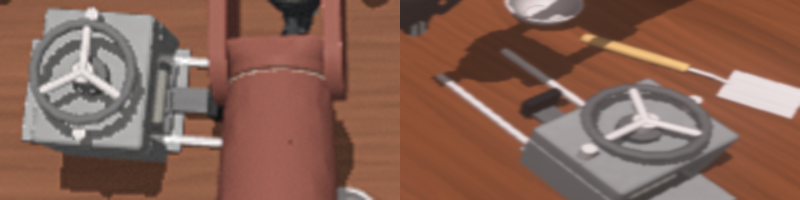

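The handle now stands 125 mm from the head centre in both views (0.264 against 0.262, and 0.267 against 0.267), so the tray is home. The arm is clear, so I hand in.

```bash
python3 -c "
from station import ctrl
print(ctrl.finish_job())"
```

```text
the job is handed in; nothing more can be done
None
```

I laid the top round-hole plate flat between the tray's stops, pushed the tray to its hard stop (handle within about 2 mm of home), and handed the job in clear of everything at about 25.6 s; I didn't re-check the plate once the tray was in the press, no verdict came back, and I viewed 11 pictures, one over the limit of 10.

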